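# Switch the blow-out air to the heat sink's line

### The job

At this compressed-air station one ball valve has been left open over a tray without the heat sink. First shut that valve fully, and only then fully open the valve of the line whose tray holds the heat sink, each lever up against its stop, so that no two valves are ever open together and only the heat sink gets air. Leave the third valve shut, do not shift the heat sink or the other things on the bench, and let go of the levers.

Things in the scene. Friction and masses are not known exactly. Their poses are not given: they have to be found in the camera images.
- valve_1 (a joint): lever of ball valve 1, rad: 0 = shut (lever across its pipe, along the frame's +y, to the robot's left), 1.571 = open (lever along its pipe, pointing down the slope towards the robot); a hard stop at both ends. Seen from above it opens counter-clockwise. The lever stays where it is left; turning it takes about 0.4 N m (5 N at the grip)
- pivot_1 (a point): point on the turning axis of lever 1, at mid-thickness of the lever, about 185 mm above the table. The frame turns with the lever: its z is the turning axis (up out of the valve, leaning 35 degrees from vertical towards the robot), its y points along the lever from pivot to tip, so x is across the lever in its sweep plane
- grip_1 (a point): middle of the black grip sleeve of lever 1, 82 mm from the pivot along the lever, same frame as pivot_1. The sleeve is 75 mm long (40 to 115 mm from the pivot), 18 mm wide across the sweep plane and 14 mm thick along the turning axis. The 20 mm thick branch pipe runs 55 mm (centre line) below the lever's mid-plane, parallel to it, straight under the lever when open
- tray_1 (a point): centre of the inner floor (4 mm above the table) of steel tray 1 with a cork mat, 130 x 135 mm with an 18 mm rim, under the nozzle of line 1: it belongs to valve 1, whose pivot is 118 mm farther from the robot; the frame is that of the station: z up, x away from the robot
- valve_2 (a joint): lever of ball valve 2, rad: 0 = shut (lever across its pipe, along the frame's +y, to the robot's left), 1.571 = open (lever along its pipe, pointing down the slope towards the robot); a hard stop at both ends. Seen from above it opens counter-clockwise. The lever stays where it is left; turning it takes about 0.4 N m (5 N at the grip)
- pivot_2 (a point): point on the turning axis of lever 2, at mid-thickness of the lever, about 185 mm above the table. The frame turns with the lever: its z is the turning axis (up out of the valve, leaning 35 degrees from vertical towards the robot), its y points along the lever from pivot to tip, so x is across the lever in its sweep plane
- grip_2 (a point): middle of the black grip sleeve of lever 2, 82 mm from the pivot along the lever, same frame as pivot_2. The sleeve is 75 mm long (40 to 115 mm from the pivot), 18 mm wide across the sweep plane and 14 mm thick along the turning axis. The 20 mm thick branch pipe runs 55 mm (centre line) below the lever's mid-plane, parallel to it, straight under the lever when open
- tray_2 (a point): centre of the inner floor (4 mm above the table) of steel tray 2 with a cork mat, 130 x 135 mm with an 18 mm rim, under the nozzle of line 2: it belongs to valve 2, whose pivot is 118 mm farther from the robot; the frame is that of the station: z up, x away from the robot
- valve_3 (a joint): lever of ball valve 3, rad: 0 = shut (lever across its pipe, along the frame's +y, to the robot's left), 1.571 = open (lever along its pipe, pointing down the slope towards the robot); a hard stop at both ends. Seen from above it opens counter-clockwise. The lever stays where it is left; turning it takes about 0.4 N m (5 N at the grip)
- pivot_3 (a point): point on the turning axis of lever 3, at mid-thickness of the lever, about 185 mm above the table. The frame turns with the lever: its z is the turning axis (up out of the valve, leaning 35 degrees from vertical towards the robot), its y points along the lever from pivot to tip, so x is across the lever in its sweep plane
- grip_3 (a point): middle of the black grip sleeve of lever 3, 82 mm from the pivot along the lever, same frame as pivot_3. The sleeve is 75 mm long (40 to 115 mm from the pivot), 18 mm wide across the sweep plane and 14 mm thick along the turning axis. The 20 mm thick branch pipe runs 55 mm (centre line) below the lever's mid-plane, parallel to it, straight under the lever when open
- tray_3 (a point): centre of the inner floor (4 mm above the table) of steel tray 3 with a cork mat, 130 x 135 mm with an 18 mm rim, under the nozzle of line 3: it belongs to valve 3, whose pivot is 118 mm farther from the robot; the frame is that of the station: z up, x away from the robot
- air_frame: the station's fixed frame: white floor plate 210 x 720 mm, 8 mm thick, two back legs and an overhead header pipe. Origin at table height below the header's middle; x away from the robot, z up. The three lines stand at y = -200, -20 and +160 mm in this frame, in any order; behind the header (x 110 to 130 mm) each has a vertical pipe whose top bend rises to 395 mm
- header (a point): middle of the header pipe, 26 mm thick, 700 mm long along the frame's y, 335 mm above the table: 32 mm farther from the robot than the lever pivots and 150 mm above them, so shut levers must be reached from the robot's side with the tool tilted, best along the lever's turning axis
- heat_sink: finned aluminium heat sink, 90 x 70 x 38 mm, loose in one of the trays; origin at the centre of its underside. Its tray's line is the one to get air
- fan: black square case fan, 80 x 80 x 25 mm, lying loose in another tray (bystander); origin at the centre of its underside
- screwdriver: screwdriver, 180 mm long, lying on the table between two trays (bystander); x along it
- hard_drive: hard disk drive, 147 x 102 x 26 mm, lying on the frame's floor plate behind the valves (bystander)
- power_supply: computer power supply, 150 x 140 x 86 mm, at the right of the table (bystander)

How it is judged:
By the outcome, as a careful person would: the job done as asked, in the order asked, and still so for the second after the job is handed in, with the robot touching nothing.
It also fails if it takes over 48 s, if anything falls off the work surface, if the arm or the gripper's body presses on something with over 40 N, if the wrist force passes 120 N, or if a joint passes its speed limit or range.

### The arm

A 7-joint arm with a two-finger parallel gripper is mounted at the origin on the work surface. World frame = base frame: x ahead of the robot, y to its left, z up, the work surface at z = 0. Lengths are in mm, angles in rad, forces in N, time in s.
With the tool pointing down it reaches from about 400 to 875 mm from the base axis. Payload 4.4 kg.
Tool frame: the origin (TCP) lies at the very end of the fingers, on their centre line; the grasp point (between the pads) lies 19 mm behind it; z points along the fingers, y is the direction in which the jaws open and shut (so a half turn about z gives the same grasp; the last joint's range is limited). The gripper opens to 85 mm and grips with 20 to 120 N. Pads are 22 mm wide; open, the fingers measure 114 mm over their backs; the gripper's body (76 mm by 85 mm) begins 54 mm behind the grasp point. The pads swing forward as they close: fully open they stand 13 mm farther back than shut.
Start: joints at [-0.066, 0.628, 0.038, 1.517, -0.027, 0.996, -0.02], TCP at [650.014, 0.028, 197.313] pointing down, gripper open.
Joint ranges: [-3.06, 3.06], [-0.37, 2.12], [-1.25, 1.32], [0.18, 2.47], [-1.1, 4.24], [0.23, 1.98], [-2.94, 2.94]. Speed limits (rad/s): [2.57, 2.57, 3.14, 3.14, 3.14, 3.14, 3.14].

### API

Orientations are given as [roll, pitch, yaw] about the fixed x, y, z axes, in that order (R = Rz(yaw) Ry(pitch) Rx(roll)).
In Python, from cell import ctrl gives the robot as it stands.
- The arm moves only by the shell command python3 -m crank 'ROWS' [OPENING]. ROWS is JSON, a list that holds one entry, the list of rows, each a list of 6 numbers: the shift along the tool's x, y, z in units of 30 mm (1.0 is 30 mm), then the turn, a rotation vector about the tool's x, y, z in units of 6 degrees (1.0 is 6 degrees). In form: [[[tx, ty, tz, rx, ry, rz], ...]]. A call has 1 to 12 rows; each row shifts and turns the pose as measured when the row begins, along the tool's axes as they then stand; what a row does not reach is not made up. A row lasts 1/12 s, in which the tool goes at most 41.7 mm and 7.16 degrees, less where a joint would pass 70% of its speed; a pose out of reach is approached as far as the arm can. A call is refused whole if a number of a shift passes 1 or a number of a turn 1, either way. A call with a gripper value outside its range is refused whole. OPENING is the gripper command: -1 is fully open, 1 is shut, values between are in proportion, set as the call begins (- or left out, the last holds). The fingers move at their own pace and stop on an object; the grip force is fixed at half the most. Time passes only in rows, so rows that do not move let the fingers close. It gives the time, the measured TCP pose, the force and the opening at its end, in the units of the state.
- ctrl.read_state(): the state, without advancing time (a new reading comes with each control period).
- ctrl.get_image(name): name is "scene" or "side" or "wrist"; returns a dict with "color" (384x512x3 uint8, red, green, blue), "depth" (384x512 float32, mm along the optical axis (not along the pixel's ray), 0 where there is no reading), "camera_matrix" (3x3 intrinsics, pixels), "R" (3x3) and "t" (3): a world point X has camera coordinates R X + t. Camera axes: x right, y down, z forward; pixel columns grow to the right and rows downward; lengths in mm; the calibration is good to about 2 mm. The wrist camera is an equidistant fisheye: a pixel r from the principal point sees the ray r / f radians off the axis. A picture is of the moment at which its call begins.
- ctrl.finish_job(): hands the job in, once; it reports no verdict.
Trained networks look in a picture, given as the dict that the camera call returned (one of the last four; its "shot" number tells which), for a name from the list of things; names that differ only in an ending like _2 or _b are one class to them, and where a whole thing is asked for, a point or a joint stands for the part that bears it (a point fixed in the world has none). Each returns a list of dicts, best first, with "conf" (0 to 1); they miss things now and then, are a little off and sometimes report something else, mostly with a low value. They report only what shows in the picture. A call takes as long as a camera call.
- ctrl.search_frame(query, picture): "extent" ([centre column, centre row, width, height] in pixels, round what is visible of it).
The state is a dict: "clock": time; "qpos": joint angles; "qd": joint speeds; "tau": joint torques, N m; "eef_pos": TCP position; "tool_rot": TCP orientation; "force": force on the tool from outside, world axes, zero at the start; "torque": the same for the moment, N m; "width": finger opening in mm.
Only numpy, scipy, OpenCV 4.12 (cv2) and the standard library are available. Lean on these libraries where they do the work, as an engineer would, in place of code of your own. Each camera call takes 0.05 s, during which the arm holds its last target. There are 200 camera calls.

## Working session

There is one attempt and no reset: what is moved stays moved. The work goes in short steps, Python scripts to look and compute and a shell command to move; the robot and the scene stay as the last step left them, time stands still between calls to the robot, and variables do not carry over. Pictures are saved under pics/ and viewed, about 8 in all and at most 12, crops included, and the job is handed in when it is done.

```bash
mkdir -p pics; ls
python3 - <<'E'
from cell import ctrl
import cv2,numpy as np
s=ctrl.read_state();print(s)
a=ctrl.get_image("scene");b=ctrl.get_image("side")
for n,p in(("scene",a),("side",b)):
    cv2.imwrite(f"pics/{n}0.png",p["color"][:,:,::-1]); np.savez(f"{n}0.npz",**{k:p[k] for k in("color","depth","camera_matrix","R","t")})
    print(n,p["camera_matrix"].tolist(),(-p["R"].T@p["t"]).round())
    for q in("heat_sink","fan","grip_1","tray_1","valve_1","pivot_1","header","hard_drive"):
        print(q,[(np.round(d["extent"]).tolist(),round(d["conf"],2)) for d in ctrl.search_frame(q,p)][:5])
E
```

```text
pics
{'clock': 0.0, 'qpos': array([-0.06581191,  0.62934501,  0.03842421,  1.51837171, -0.02700909,
        0.99628978, -0.02001796]), 'qd': array([ 4.27411887e-04, -9.99151103e-05, -4.08728652e-04,  1.22310229e-04,
        7.97410130e-04, -7.73021146e-04,  6.15152552e-04]), 'tau': array([-1.11932164e-03, -5.63405585e+01,  1.22606792e+00, -1.93450052e+01,
        1.09587883e-02,  1.05136272e-02, -8.84369996e-06]), 'eef_pos': array([6.49310884e+02, 4.94548640e-02, 1.96388352e+02]), 'tool_rot': array([-3.13969612e+00,  7.02634895e-06,  1.57079960e+00]), 'force': array([ 0.58032434, -0.10363839, -0.92501642]), 'torque': array([ 0.0167857 , -0.01524487, -0.00362043]), 'width': 85.14665314221078}
scene [[459.4178447617363, 0.0, 262.8170406521995], [0.0, 459.4178447617363, 193.46632180568398], [0.0, 0.0, 1.0]] [ 880. -470. 1414.]
heat_sink [([271.0, 131.0, 31.0, 30.0], 0.79)]
fan [([240.0, 169.0, 39.0, 30.0], 0.85)]
grip_1 [([220.0, 208.0, 15.0, 18.0], 0.55)]
tray_1 [([267.0, 177.0, 108.0, 60.0], 0.93), ([305.0, 141.0, 120.0, 52.0], 0.7), ([227.0, 219.0, 101.0, 66.0], 0.59), ([292.0, 242.0
[... 331 characters left out ...]
 -971.  796.]
heat_sink [([188.0, 217.0, 36.0, 27.0], 0.69), ([285.0, 204.0, 178.0, 221.0], 0.27)]
fan [([206.0, 245.0, 27.0, 26.0], 0.86)]
grip_1 [([257.0, 236.0, 39.0, 27.0], 0.61), ([234.0, 184.0, 19.0, 23.0], 0.59)]
tray_1 [([266.0, 228.0, 126.0, 178.0], 0.89), ([213.0, 165.0, 91.0, 137.0], 0.7), ([232.0, 184.0, 23.0, 24.0], 0.2)]
valve_1 [([256.0, 235.0, 39.0, 31.0], 0.62), ([213.0, 159.0, 23.0, 17.0], 0.59), ([233.0, 185.0, 21.0, 21.0], 0.55)]
pivot_1 [([258.0, 236.0, 45.0, 32.0], 0.82), ([210.0, 159.0, 18.0, 20.0], 0.59), ([233.0, 185.0, 29.0, 26.0], 0.46)]
header [([282.0, 205.0, 181.0, 226.0], 0.84), ([256.0, 348.0, 97.0, 70.0], 0.18)]
hard_drive [([301.0, 233.0, 39.0, 38.0], 0.95)]
```

Run:
```python
import cv2,numpy as np
a=cv2.imread("pics/scene0.png");b=cv2.imread("pics/side0.png")
cv2.imwrite("pics/a.png",cv2.resize(a[60:340,110:450],None,fx=2.2,fy=2.1,interpolation=cv2.INTER_CUBIC))
cv2.imwrite("pics/b.png",cv2.resize(b[70:330,150:410],None,fx=2.3,fy=2.3,interpolation=cv2.INTER_CUBIC))
```

```text
(no output)
```

View pics/a.png

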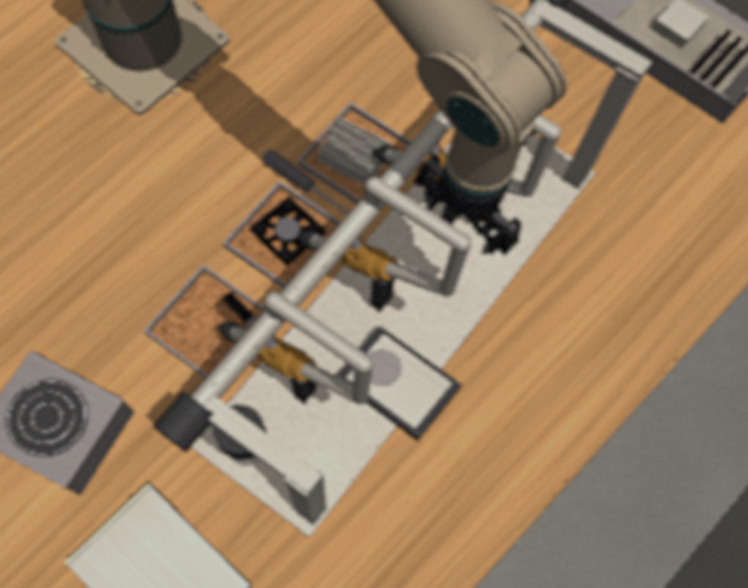

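View pics/b.png

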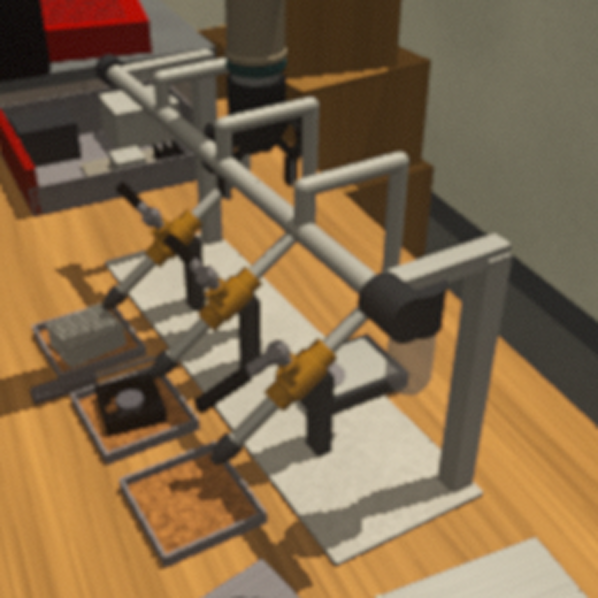

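The trays hold, from right to left: nothing (the lever points downslope, so it looks open), the fan (shut) and the heat sink (shut). In crop b the open lever runs from about (275,355) to (205,405), and the heat-sink line's lever sits at (150,215) to (120,190). Next I fit the station frame and lever angles from depth.

```bash
cat > h.py <<'E'
import numpy as np
def cloud(n):
    d=np.load(n+".npz");K=d["camera_matrix"];D=d["depth"];v,u=np.mgrid[:384,:512]
    c=np.stack([(u-K[0,2])/K[0,0]*D,(v-K[1,2])/K[1,1]*D,D],-1)
    P=(c-d["t"])@d["R"]; P[D==0]=np.nan
    return P,d["color"].astype(int)
E
python3 - <<'E'
from h import *
from scipy.optimize import minimize
P1,C1=cloud("scene0");P2,C2=cloud("side0")
# header top strip
for P,n in((P1,"scene"),(P2,"side")):
    m=(P[...,2]>338)&(P[...,2]<352)&(P[...,0]>450)&(P[...,0]<1000)&(abs(P[...,1])<450)
    q=P[m]; 
    # robust line x = a + b y
    k=np.ones(len(q),bool)
    best=None
    rng=np.random.default_rng(0)
    for _ in range(500):
        i,j=rng.choice(len(q),2,False)
        if abs(q[i,1]-q[j,1])<150: continue
        b=(q[i,0]-q[j,0])/(q[i,1]-q[j,1]);a=q[i,0]-b*q[i,1]
        if abs(b)>.6: continue
        s=(abs(q[:,0]-a-b*q[:,1])<8).sum()
        if best is None or s>best[0]: best=(s,a,b)
    s,a,b=best;k=abs(q[:,0]-a-b*q[:,1])<10
    b,a=np.polyfit(q[k,1],q[k,0],1);print(n,"header",s,len(q),"x=",a,"+y*",b,"yrange",np.percentile(q[k,1],[0,1,99,100]))
    z=P
    C=C1 if n=="scene" else C2
    cork=(C[...,0]-C[...,2]>40)&(P[...,2]>2)
    hsv=(P[...,2]>5)&(P[...,2]<60)&(P[...,0]<700)&(P[...,0]>350)
    # white plate
    w=(C.min(-1)>150)&(P[...,2]>3)&(P[...,2]<14)&(P[...,0]>450)&(abs(P[...,1])<420)
    q=P[w];import cv2
    print("plate",cv2.minAreaRect(q[:,:2].astype(np.float32)),len(q))
    # rims: z 12..24
    r=(P[...,2]>13)&(P[...,2]<24)&(P[...,0]>400)&(P[...,0]<680)&(abs(P[...,1])<400)
    print("rim",r.sum(),np.nanpercentile(P[r],[1,99],axis=0).round().tolist())
E
```

```text
scene header 1114 3113 x= 569.0768115835227 +y* -0.0994204027912779 yrange [-448.82592357 -393.53942908  285.30903318  302.82343928]
plate ((626.7241821289062, -60.802581787109375), (207.72508239746094, 713.1280517578125), 6.090408802032471) 5162
rim 796 [[402.0, -354.0, 13.0], [679.0, 281.0, 24.0]]
side header 954 2060 x= 556.654028559915 +y* -0.1080521331328501 yrange [-449.9599614  -448.83381335  272.85114694  301.22917111]
plate ((626.9000854492188, -69.0804443359375), (209.39187622070312, 695.2815551757812), 6.031372547149658) 4046
rim 787 [[401.0, -350.0, 13.0], [673.0, 265.0, 24.0]]
```

```bash
cat >> h.py <<'E'
def Rz(a): return np.array([[np.cos(a),-np.sin(a),0],[np.sin(a),np.cos(a),0],[0,0,1]])
t35=np.radians(35)
Zs=np.array([-np.sin(t35),0,np.cos(t35)]) # turning axis, station frame
D0=np.array([0,1.,0]); D1=np.array([-np.cos(t35),0,-np.sin(t35)]) # shut, open directions
LY=[-200,-20,160]
def piv(y): return np.array([-32,y,185.])
E
python3 - <<'E'
from h import *
from scipy.optimize import least_squares
Ps=[cloud("scene0"),cloud("side0")]
G=[P[np.isfinite(P[...,0])&(P[...,0]>380)&(P[...,0]<900)&(abs(P[...,1])<460)] for P,_ in Ps]
Q=np.vstack(G)
def st(p,Q): return (Q-[p[0],p[1],0])@Rz(p[2])
def fit(Q,p):
  for it in range(15):
    S=st(p,Q)
    hm=(abs(np.hypot(S[:,0],S[:,2]-335)-13)<8+20*(it<4))&(abs(S[:,1])<340)
    # tray outer walls/rim: z 9..22; nearest rectangle edge (use rim midline)
    zz=(S[:,2]>14)&(S[:,2]<22)
    def rd(S):
        out=np.full(len(S),99.)
        for y in LY:
            dx=abs(S[:,0]+150)-66.;dy=abs(S[:,1]-y)-68.5
            d=np.maximum(dx,dy); out=np.where(abs(d)<abs(out),d,out)
        return out
    rm=zz&(abs(rd(S))<(15 if it<4 else 6))
    H=Q[hm];T=Q[rm]
    f=lambda p:np.r_[np.hypot(*(st(p,H)[:,[0,2]]-[0,335]).T)-13, rd(st(p,T))]
    p=least_squares(f,p,loss="soft_l1",f_scale=2).x
  return p,hm.sum(),rm.sum(),np.sqrt(np.mean(f(p)**2))
for A in(G[0],G[1],Q): print(fit(A,np.array([568,-61,.1065])))
p=fit(Q,np.array([568,-61,.1065]))[0];np.save("p.npy",p)
for A in G:
  S=st(p,A)
  e=S[(abs(np.hypot(S[:,0],S[:,2]-335)-13)<6)];print("ends",np.percentile(e[:,1],[0,.5,99.5,100]).round())
  for y in LY:
    L=S-piv(y);z=L@Zs;a=L@D0;b=L@D1;r=np.hypot(a,b)
    m=(abs(z)<12)&(r>50)&(r<112);th=np.degrees(np.arctan2(b[m],a[m]))
    m2=m.copy();m2[m]=(th>-10)&(th<100);th=th[(th>-10)&(th<100)]
    print(y,m2.sum(),np.percentile(th,[5,25,50,75,95]).round(1) if len(th) else "", z[m2].mean(), np.median(r[m2]) if len(th) else "")
  for y in LY:
    m=(abs(S[:,1]-y)<50)&(abs(S[:,0]+150)<50);print("tray",y,np.percentile(S[m,2],[10,50,80]).round(1))
E
```

```text
(array([ 5.71272562e+02, -6.59507565e+01,  1.06538711e-01]), np.int64(1738), np.int64(248), np.float64(2.2908693870077914))
(array([ 5.70372697e+02, -6.41557902e+01,  1.06512240e-01]), np.int64(1414), np.int64(456), np.float64(2.1828673944665082))
(array([ 5.70745904e+02, -6.46927135e+01,  1.06509730e-01]), np.int64(3161), np.int64(681), np.float64(2.242816190459025))
ends [-386. -335.  357.  371.]
-200 76 [70.5 73.  76.2 79.  82.6] 6.378908148237972 82.05847349759156
-20 0  nan 
160 0  nan 
tray -200 [1.1 5.4 8.7]
tray -20 [ 3.3 21.5 30.7]
tray 160 [ 5.4 36.1 42.4]
ends [-387. -386.  341.  346.]
-200 167 [71.5 75.6 79.8 81.8 84.8] 4.348919678142987 79.8614439151658
-20 68 [-4.7 -1.9  0.8  4.5  7.3] 6.49790201941513 78.84073161334867
160 49 [-4.6 -1.5  1.8  4.7  7.5] 6.655719425482489 78.97069982771056
tray -200 [2.8 4.7 6.5]
tray -20 [ 4.3 20.9 28.6]
tray 160 [ 7.9 38.9 42.5]<stdin>:33: RuntimeWarning: Mean of empty slice.
  ret = ret.dtype.type(ret / rcount)
```

```bash
python3 -m crank '[[[0,0,-1,0,0,0],[0,0,-1,0,0,0],[0,0,-1,0,0,0],[0,0,-1,0,0,0],[0,0,-1,0,0,0],[0,0,-1,0,0,0],[0,0,-1,0,0,0],[0,0,-1,0,0,0],[0,0,-1,0,0,0],[0,0,-1,0,0,0],[0,0,0,0,0,0]]]' 1
cat >> h.py <<'E'
from scipy.spatial.transform import Rotation as Ro
def world(p,s): return Rz(p[2])@s+[p[0],p[1],0]
def goal(line,th,r,off,h,tilt=35):
    """finger TCP: along lever r at angle th deg, off mm to larger-th side, h above mid-plane"""
    p=np.load("p.npy");t=np.radians(th);d=D0*np.cos(t)+D1*np.sin(t);n=-D0*np.sin(t)+D1*np.cos(t)
    s=piv(LY[line])+r*d+off*n+h*Zs
    a=np.radians(tilt);z=np.array([np.sin(a),0,-np.cos(a)]);x=np.array([0,1.,0]);y=np.cross(z,x)
    return world(p,s),Rz(p[2])@np.c_[x,y,z]
def show(g,st=None):
    from cell import ctrl
    s=ctrl.read_state();R=Ro.from_euler("xyz",s["tool_rot"]).as_matrix()
    print("t",round(s["clock"],2),"pos",s["eef_pos"].round(1),"F",s["force"].round(1),"w",round(s["width"]),"q",s["qpos"].round(2))
    for X,Rg in g:
        print("to",X.round(),"shift units",(R.T@(X-s["eef_pos"])/30).round(2),"goal-axes units",(Rg.T@(X-s["eef_pos"])/30).round(2),"turn units",np.degrees(Ro.from_matrix(R.T@Rg).as_rotvec()/6).round(2))
E
python3 - <<'E'
from h import *
show([goal(0,79,85,60,200),goal(0,79,85,45,80)])
E
```

```text
clock: 1.82
eef_pos: [647.5, -0.0, 509.3]
tool_rot: [-3.134, 0.0, 1.571]
force: [-0.5, -0.0, 1.2]
width: -0.3
t 1.82 pos [647.5  -0.  509.3] F [-0.5 -0.   1.2] w 0 q [-0.07  0.51  0.06  0.88 -0.03  1.76 -0.02]
to [ 373. -330.  294.] shift units [-10.99  -9.09   7.23] goal-axes units [-9.960e+00 -1.251e+01 -1.000e-02] turn units [-5.9   0.31 -0.98]
to [ 443. -308.  198.] shift units [-10.25  -6.76  10.44] goal-axes units [ -9.47 -12.41   3.99] turn units [-5.9   0.31 -0.98]
```

```bash
python3 -m crank '[[[-1,-1,0,0,0,0],[-1,-1,0,0,0,0],[-1,-1,0,0,0,0],[-1,-1,0,0,0,0],[-1,-1,0,0,0,0],[-1,-1,0,0,0,0],[-1,-1,0,0,0,0],[-1,-0.5,0,0,0,0],[-1,0,0,0,0,0],[-1,0,0,0,0,0]]]' 1
python3 -m crank '[[[0,0,0,-1,0,-0.16],[0,0,0,-1,0,-0.16],[0,0,0,-1,0,-0.16],[0,0,0,-1,0,-0.16],[0,0,0,-1,0,-0.16],[0,0,0,-0.9,0,-0.16],[0,0,0,0,0,0]]]'
python3 - <<'E'
from h import *
show([goal(0,79,85,60,150),goal(0,79,85,45,60)])
E
```

```text
clock: 2.65
eef_pos: [421.8, -297.0, 507.3]
tool_rot: [-3.137, -0.004, 1.585]
force: [0.9, 0.3, 0.0]
width: 0.1
clock: 3.23
eef_pos: [419.6, -308.0, 499.7]
tool_rot: [2.513, 0.032, 1.664]
force: [-0.4, 0.0, -0.8]
width: -0.0
t 3.23 pos [ 419.6 -308.   499.7] F [-0.4  0.  -0.8] w 0 q [ 0.67 -0.01  0.27  1.8  -0.6   1.06  1.28]
to [ 402. -327.  253.] shift units [-0.31 -5.36  6.27] goal-axes units [-0.56 -5.25  6.35] turn units [0.17 0.32 0.07]
to [ 454. -306.  181.] shift units [ 0.29 -5.31  9.25] goal-axes units [-0.07 -5.15  9.35] turn units [0.17 0.32 0.07]
```

```bash
python3 -m crank '[[[0,-0.9,1,0.1,0.1,0],[0,-0.9,1,0,0.1,0],[0,-0.9,1,0,0.1,0],[0,-0.9,1,0,0,0],[0,-0.9,1,0,0,0],[0,-0.9,1,0,0,0],[0,0,1,0,0,0],[0,0,1,0,0,0],[0,0,0,0,0,0]]]'
python3 - <<'E'
from h import *
show([goal(0,79,85,45,60),goal(0,79,85,45,-12)])
from cell import ctrl
import cv2
a=ctrl.get_image("side");cv2.imwrite("pics/c.png",cv2.resize(a["color"][100:330,170:400,::-1],None,fx=2.5,fy=2.5,interpolation=cv2.INTER_CUBIC))
E
```

```text
clock: 3.98
eef_pos: [417.6, -313.1, 230.9]
tool_rot: [2.532, 0.009, 1.7]
force: [-1.2, 0.1, -0.6]
width: -0.3
t 3.98 pos [ 417.6 -313.1  230.9] F [-1.2  0.1 -0.6] w 0 q [ 1.11  0.34 -0.19  2.22 -1.08  0.53  2.02]
to [ 454. -306.  181.] shift units [0.08 0.07 2.06] goal-axes units [0.09 0.06 2.06] turn units [-0.02 -0.06  0.23]
to [ 495. -302.  122.] shift units [0.06 0.07 4.46] goal-axes units [0.09 0.06 4.46] turn units [-0.02 -0.06  0.23]
```

View pics/c.png

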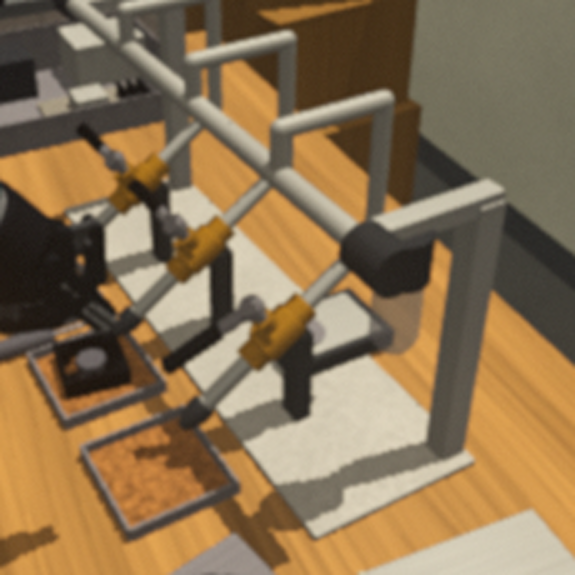

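```bash
python3 -m crank '[[[0,0,0.7,0,0,0],[0,0,0.7,0,0,0],[0,0,0.7,0,0,0],[0,0,0,0,0,0]]]'
python3 - <<'E'
from h import *
show([goal(0,79,85,45,-12)])
from cell import ctrl
import cv2
a=ctrl.get_image("side");im=a["color"][:,:,::-1].copy()
for X,c in((ctrl.read_state()["eef_pos"],(0,0,255)),(goal(0,79,82,0,0)[0],(255,0,0)),(goal(0,79,0,0,0)[0],(0,255,0)),(goal(2,0,82,0,0)[0],(255,0,0)),(goal(1,0,82,0,0)[0],(255,0,0))):
    c3=a["camera_matrix"]@(a["R"]@X+a["t"]);cv2.circle(im,(int(c3[0]/c3[2]),int(c3[1]/c3[2])),2,c,-1)
cv2.imwrite("pics/d.png",cv2.resize(im[100:330,150:380],None,fx=2.5,fy=2.5,interpolation=cv2.INTER_CUBIC))
E
```

```text
clock: 4.37
eef_pos: [451.0, -322.8, 179.9]
tool_rot: [2.539, 0.018, 1.681]
force: [1.1, 0.6, -0.3]
width: -0.1
t 4.37 pos [ 451.  -322.8  179.9] F [ 1.1  0.6 -0.3] w 0 q [ 1.31  0.5  -0.57  2.22 -1.09  0.24  2.01]
to [ 495. -302.  122.] shift units [0.56 0.18 2.44] goal-axes units [0.53 0.16 2.45] turn units [-0.08  0.12  0.13]
```

View pics/d.png

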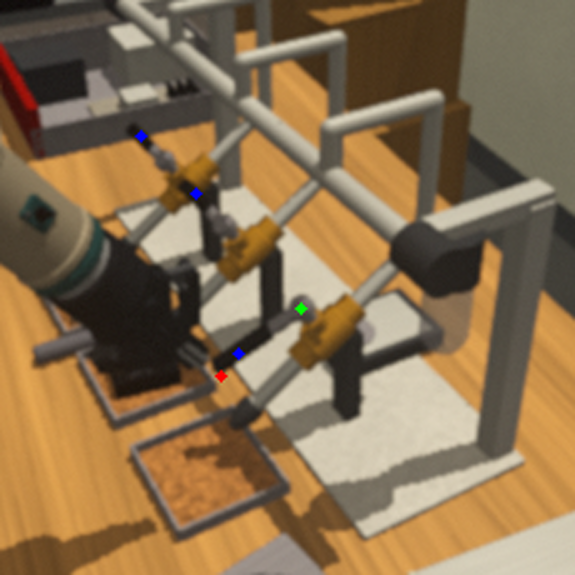

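The blue and green marks sit on the levers, so the fit holds. The wrist is at its q5 and q6 limits, because this tilt is too strong so close in. I'll back off and use a smaller tilt in the arm's radial plane.

```bash
python3 -m crank '[[[0,0,-1,0,0,0],[0,0,-1,0,0,0],[0,0,-1,0,0,0],[0,0,-1,0,0,0],[0,0,0,0,0,0]]]'
cat >> h.py <<'E'
def goal2(line,th,r,off,h,tilt,az):
    X,_=goal(line,th,r,off,h);a=np.radians(tilt);w=np.radians(az)
    return X,Rz(w)@np.c_[[0,1.,0],[np.cos(a),0,np.sin(a)],[np.sin(a),0,-np.cos(a)]]
E
python3 - <<'E'
from h import *
show([goal2(0,79,75,45,60,5,-35),goal2(0,79,75,45,-12,5,-35),goal2(0,0,75,24,-8,20,-15)])
E
```

```text
clock: 4.83
eef_pos: [375.5, -339.9, 286.8]
tool_rot: [2.551, 0.035, 1.663]
force: [-1.6, -0.9, 0.7]
width: -0.2
t 4.83 pos [ 375.5 -339.9  286.8] F [-1.6 -0.9  0.7] w 0 q [ 1.32  0.23 -0.32  2.16 -0.82  0.63  1.77]
to [ 462. -307.  187.] shift units [0.93 0.64 4.39] goal-axes units [2.54 1.45 3.46] turn units [ 4.72 -1.95  6.51]
to [ 503. -303.  128.] shift units [1.01 0.69 6.79] goal-axes units [3.45 2.31 5.51] turn units [ 4.72 -1.95  6.51]
to [ 537. -194.  165.] shift units [4.48 2.65 6.49] goal-axes units [6.09 2.32 5.17] turn units [ 2.34 -1.24  3.17]
```

```bash
python3 -m crank '[[[0,0,0,0.67,-0.28,0.93],[0,0,0,0.67,-0.28,0.93],[0,0,0,0.67,-0.28,0.93],[0,0,0,0.67,-0.28,0.93],[0,0,0,0.67,-0.28,0.93],[0,0,0,0.67,-0.28,0.93],[0,0,0,0.67,-0.28,0.93],[0,0,0,0,0,0]]]'
python3 - <<'E'
from h import *
show([goal2(0,79,75,45,60,5,-35),goal2(0,79,75,45,-12,5,-35)])
E
```

```text
clock: 5.5
eef_pos: [372.1, -345.1, 295.3]
tool_rot: [2.887, -0.022, 1.173]
force: [0.9, 0.3, 0.4]
width: 0.2
t 5.5 pos [ 372.1 -345.1  295.3] F [0.9 0.3 0.4] w 0 q [ 0.82  0.19 -0.05  1.98 -0.15  0.74  0.47]
to [ 462. -307.  187.] shift units [2.24 1.29 4.12] goal-axes units [2.75 1.42 3.75] turn units [ 1.56 -0.56  1.97]
to [ 503. -303.  128.] shift units [2.86 1.96 6.34] goal-axes units [3.66 2.28 5.8 ] turn units [ 1.56 -0.56  1.97]
```

```bash
python3 -m crank '[[[0,0,0,0.7,-0.28,0.9],[0,0,0,0.7,-0.28,0.9],[0.9,0.6,0,0,0,0],[0.9,0.6,0,0,0,0],[0.9,0.6,0,0,0,0],[0.8,0.5,0,0,0,0],[0,0,1,0,0,0],[0,0,1,0,0,0],[0,0,1,0,0,0],[0,0,0,0,0,0]]]'
python3 - <<'E'
from h import *
show([goal2(0,79,75,45,-10,5,-35)])
E
```

```text
clock: 6.33
eef_pos: [498.6, -308.4, 224.1]
tool_rot: [3.004, 0.005, 0.992]
force: [-0.7, 1.3, -0.2]
width: 0.2
t 6.33 pos [ 498.6 -308.4  224.1] F [-0.7  1.3 -0.2] w 0 q [ 0.51  0.43 -0.02  1.81  0.04  0.76 -0.11]
to [ 502. -303.  130.] shift units [ 0.23 -0.43  3.12] goal-axes units [ 0.21 -0.28  3.13] turn units [0.48 0.02 0.31]
```

```bash
python3 -m crank '[[[0,-0.1,0.8,0,0,0],[0,-0.1,0.8,0,0,0],[0,0,0.8,0,0,0],[0,0,0.6,0,0,0],[0,0,0,0,0,0]]]'
cat > path.py <<'E'
import sys
from h import *
line,r,off,h,tilt,az=int(sys.argv[1]),*map(float,sys.argv[2:7])
ths=list(map(float,sys.argv[7:]))
from cell import ctrl
s=ctrl.read_state();R=Ro.from_euler("xyz",s["tool_rot"]).as_matrix();X0=s["eef_pos"]
g0,Rg=goal2(line,ths[0],r,off,h,tilt,az)
show([(g0,Rg)])
p=np.load("p.npy");L=Rz(p[2]).T@(X0-[p[0],p[1],0])-piv(LY[line]);print("tcp in lever plane: th",np.degrees(np.arctan2(L@D1,L@D0)).round(1),"r",np.hypot(L@D1,L@D0).round(1),"h",(L@Zs).round(1))
for th in ths:
    g=goal2(line,th,r,off,h,tilt,az)[0];print(th,"step units",(R.T@(g-X0)/30).round(2));X0=g
E
python3 path.py 0 75 24 -10 5 -35 79 70 60 50 40 30 20
```

```text
clock: 6.75
eef_pos: [503.2, -319.9, 141.1]
tool_rot: [2.99, 0.011, 0.994]
force: [-0.7, 0.3, -0.3]
width: -0.3
t 6.75 pos [ 503.2 -319.9  141.1] F [-0.7  0.3 -0.3] w 0 q [ 0.52  0.55 -0.01  1.89  0.06  0.55 -0.12]
to [ 503. -282.  132.] shift units [ 1.05 -0.72  0.19] goal-axes units [ 1.03 -0.74  0.24] turn units [0.61 0.06 0.33]
tcp in lever plane: th 121.4 r 89.3 h -0.2
79.0 step units [ 1.05 -0.72  0.19]
70.0 step units [ 0.31 -0.27 -0.03]
60.0 step units [ 0.38 -0.24 -0.07]
50.0 step units [ 0.41 -0.18 -0.11]
40.0 step units [ 0.42 -0.1  -0.14]
30.0 step units [ 0.42 -0.03 -0.17]
20.0 step units [ 0.41  0.05 -0.19]
```

```bash
python3 -m crank '[[[0.5,-0.4,0.3,0,0,0],[0.5,-0.4,0.2,0,0,0],[0.4,-0.3,0,0,0,0],[0.4,-0.25,0,0,0,0],[0.4,-0.2,-0.1,0,0,0],[0,0,0,0,0,0]]]'
python3 path.py 0 75 24 -10 5 -35 60 50 40 30 20
```

```text
clock: 7.25
eef_pos: [503.4, -248.3, 134.5]
tool_rot: [2.972, 0.015, 0.989]
force: [0.8, 0.3, 1.5]
width: -0.1
t 7.25 pos [ 503.4 -248.3  134.5] F [0.8 0.3 1.5] w 0 q [ 0.35  0.51  0.04  2.01  0.07  0.46 -0.26]
to [ 501. -256.  133.] shift units [-0.26  0.08  0.08] goal-axes units [-0.26  0.1   0.07] turn units [0.79 0.11 0.29]
tcp in lever plane: th 71.5 r 77.6 h -10.1
60.0 step units [-0.26  0.08  0.08]
50.0 step units [ 0.41 -0.17 -0.12]
40.0 step units [ 0.42 -0.1  -0.15]
30.0 step units [ 0.42 -0.03 -0.17]
20.0 step units [ 0.41  0.05 -0.19]
```

```bash
python3 -m crank '[[[0.3,-0.12,-0.1,-0.3,0,-0.3],[0.42,-0.1,-0.15,-0.3,0,-0.3],[0.42,-0.05,-0.17,-0.3,0,-0.3],[0.42,0,-0.17,-0.3,0,-0.3],[0.42,0.05,-0.17,-0.3,0,-0.3],[0,0,0,0,0,0]]]'
python3 path.py 0 75 24 -10 22 -10 30 20 10 0
```

```text
clock: 7.75
eef_pos: [528.0, -199.5, 168.4]
tool_rot: [2.791, 0.059, 1.141]
force: [-0.4, 0.6, -0.3]
width: -0.1
t 7.75 pos [ 528.  -199.5  168.4] F [-0.4  0.6 -0.3] w 0 q [ 0.11  0.42  0.16  2.15  0.21  0.25 -0.37]
to [ 513. -219.  143.] shift units [-0.75 -0.48  0.76] goal-axes units [-0.72 -0.67  0.63] turn units [-0.39  1.4  -2.07]
tcp in lever plane: th 23.0 r 76.6 h 0.6
30.0 step units [-0.75 -0.48  0.76]
20.0 step units [ 0.4   0.15 -0.18]
10.0 step units [ 0.36  0.22 -0.18]
0.0 step units [ 0.31  0.28 -0.17]
```

```bash
python3 -m crank '[[[0.1,0.1,0.15,0,0,0],[0.15,0.1,0.1,0,0,0],[0.15,0.15,0,0,0,0],[0,0.1,0,0,0,0]]]'
python3 path.py 0 75 24 -8 20 -25 0
```

```text
clock: 8.08
eef_pos: [549.4, -200.0, 169.3]
tool_rot: [2.785, 0.06, 1.135]
force: [0.3, -0.4, -0.2]
width: 0.0
t 8.08 pos [ 549.4 -200.   169.3] F [ 0.3 -0.4 -0.2] w 0 q [ 0.1   0.44  0.16  2.1   0.22  0.27 -0.39]
to [ 537. -194.  165.] shift units [ 0.02 -0.48 -0.02] goal-axes units [ 0.01 -0.48 -0.01] turn units [0.07 0.54 0.2 ]
tcp in lever plane: th 10.1 r 68.7 h -10.8
0.0 step units [ 0.02 -0.48 -0.02]
```

Run:
```python
from h import *
from cell import ctrl
import cv2
a=ctrl.get_image("side");im=a["color"][:,:,::-1].copy()
for X,c in((ctrl.read_state()["eef_pos"],(0,0,255)),(goal(0,0,82,0,0)[0],(255,0,0)),(goal(0,79,0,0,0)[0],(0,255,0))):
    c3=a["camera_matrix"]@(a["R"]@X+a["t"]);cv2.circle(im,(int(c3[0]/c3[2]),int(c3[1]/c3[2])),1,c,-1)
cv2.imwrite("pics/e.png",cv2.resize(im[130:290,180:340],None,fx=3.7,fy=3.7,interpolation=cv2.INTER_CUBIC))
```

```text
(no output)
```

View pics/e.png

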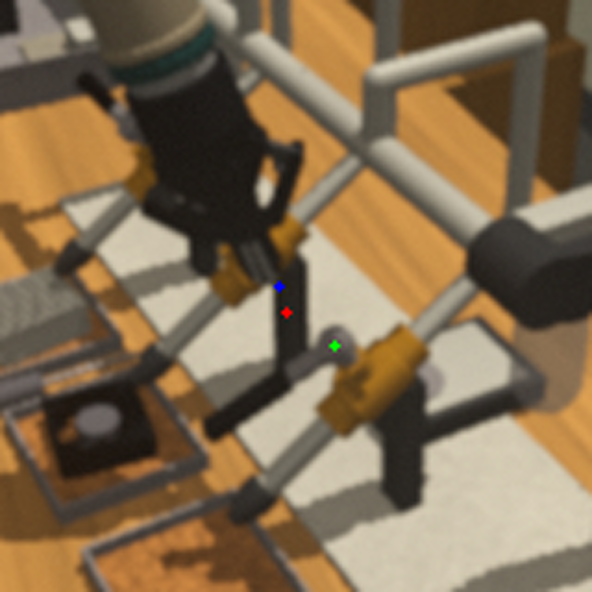

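The lever is still near 79° in the picture (pixels (290,380) to (210,425)), so the fingers passed over it. The visible fingertips look short of the reported TCP. I'll measure that from depth.

Run:
```python
from h import *
from cell import ctrl
s=ctrl.read_state();R=Ro.from_euler("xyz",s["tool_rot"]).as_matrix()
for n in("side","scene"):
    a=ctrl.get_image(n);np.savez("now.npz",**{k:a[k] for k in("color","depth","camera_matrix","R","t")})
    P,C=cloud("now");P=P.reshape(-1,3);Q=(P-s["eef_pos"])@R
    Q=Q[np.isfinite(Q[:,0])]
    for z0 in range(-90,30,10):
        m=(Q[:,2]>=z0)&(Q[:,2]<z0+10)&(np.abs(Q[:,:2]).max(1)<60)
        if m.sum(): print(n,z0,m.sum(),"x",np.percentile(Q[m,0],[5,50,95]).round(),"y",np.percentile(Q[m,1],[5,50,95]).round())
```

```text
side -90 104 x [-16. -12.   6.] y [-30.  -2.  31.]
side -80 42 x [-15. -11.  -4.] y [-21.  -1.  19.]
side -70 39 x [-14. -10.  -2.] y [-11.   4.  15.]
side -60 37 x [-14. -10.   0.] y [-11.   3.  14.]
side -50 36 x [-14. -10.  -3.] y [-11.   4.  14.]
side -40 9 x [-13. -12.  -3.] y [-5.  3.  8.]
side -20 1 x [-52. -52. -52.] y [45. 45. 45.]
side -10 33 x [-59. -54. -49.] y [27. 37. 49.]
side 0 24 x [-60. -58. -53.] y [-3. 14. 53.]
side 10 12 x [-56. -51. -46.] y [44. 50. 54.]
side 20 36 x [-59. -54. -31.] y [37. 52. 59.]
scene -90 13 x [-15. -11.  -1.] y [ 5. 15. 31.]
scene -80 5 x [-15. -14. -14.] y [-5.  7. 26.]
scene -70 2 x [-12. -10.  -8.] y [ 5. 10. 15.]
scene -60 8 x [-13. -12.  -6.] y [ 1.  8. 13.]
scene -50 5 x [-12. -11. -10.] y [-3.  6.  7.]
scene -40 1 x [-12. -12. -12.] y [2. 2. 2.]
scene -10 4 x [-54. -51. -45.] y [50. 52. 58.]
scene 0 16 x [-60. -57. -46.] y [-9. 10. 55.]
scene 10 20 x [-54. -46. -41.] y [42. 50. 58.]
scene 20 42 x [-56. -42. -30.] y [42. 54. 59.]
```

Depth shows the fingers actually end about 37 mm short of the reported TCP, while sideways they agree. I'll fold that offset in and redo the approach.

```bash
cat >> h.py <<'E'
_g2=goal2
def goal2(*a):
    X,R=_g2(*a); return X+37*R[:,2],R   # reported TCP for a true tip at the wanted place
E
sed -i 's/X0-\[p/X0-37*R[:,2]-[p/' path.py
python3 path.py 0 75 45 20 5 -30 79
python3 -m crank '[[[0,0,-1,0,0,0],[0,0,-0.7,0,0,0],[-1,0.2,0,0.5,0,0.3],[-1,0.2,0,0.5,0,0.3],[-1,0.2,0,0.5,0,0.3],[-1,0.2,0,0.4,0,0.3],[-0.6,0.2,0,0.3,0,0.2],[0,0,0,0,0,0]]]'
python3 path.py 0 75 45 20 5 -30 79
```

```text
t 8.23 pos [ 548.  -200.5  168.8] F [ 0.  -0.2 -0.2] w 0 q [ 0.1   0.44  0.16  2.11  0.22  0.27 -0.39]
to [ 488. -307.  117.] shift units [-3.94 -0.98  1.72] goal-axes units [-4.07 -0.12  1.71] turn units [2.58 0.38 0.94]
tcp in lever plane: th 1.3 r 75.8 h 23.7
79.0 step units [-3.94 -0.98  1.72]
clock: 8.9
eef_pos: [491.4, -323.7, 229.4]
tool_rot: [3.03, 0.026, 1.001]
force: [1.2, -0.3, 0.0]
width: 0.3
t 8.9 pos [ 491.4 -323.7  229.4] F [ 1.2 -0.3  0. ] w 0 q [ 0.48  0.44  0.05  1.77  0.02  0.81 -0.06]
to [ 488. -307.  117.] shift units [ 0.51 -0.82  3.65] goal-axes units [ 0.43 -0.71  3.68] turn units [ 0.22  0.29 -0.41]
tcp in lever plane: th 160.1 r 48.7 h 110.6
79.0 step units [ 0.51 -0.82  3.65]
```

```bash
python3 -m crank '[[[0.2,-0.3,1,0,0,0],[0.2,-0.3,1,0,0,0],[0,0,1,0,0,0],[0,0,0.8,0,0,0],[0,0,0.5,0,0,0],[0,0,0,0,0,0]]]'
python3 path.py 0 75 24 -13 5 -30 79 70 60 50 40 30 20
```

```text
clock: 9.4
eef_pos: [491.9, -317.6, 94.5]
tool_rot: [3.027, 0.025, 0.994]
force: [-0.1, 0.1, 0.6]
width: -0.0
t 9.4 pos [ 491.9 -317.6   94.5] F [-0.1  0.1  0.6] w 0 q [ 0.48  0.62  0.04  1.92  0.02  0.49 -0.08]
to [ 508. -284.   93.] shift units [ 1.23 -0.18  0.01] goal-axes units [ 1.24 -0.11  0.05] turn units [ 0.25  0.29 -0.49]
tcp in lever plane: th 113.1 r 101.1 h -0.5
79.0 step units [ 1.23 -0.18  0.01]
70.0 step units [ 0.31 -0.27 -0.03]
60.0 step units [ 0.38 -0.24 -0.07]
50.0 step units [ 0.41 -0.18 -0.11]
40.0 step units [ 0.42 -0.11 -0.14]
30.0 step units [ 0.42 -0.03 -0.17]
20.0 step units [ 0.41  0.04 -0.2 ]
```

```bash
python3 -m crank '[[[0.6,-0.1,0.2,0,0,0],[0.6,-0.1,0.1,0,0,0],[0.3,-0.25,0,0,0,0],[0.35,-0.25,-0.05,0,0,0],[0,0,0,0,0,0]]]'
python3 path.py 0 75 22 -13 10 -25 60 50 40 30 20
python3 - <<'E'
from h import *
from cell import ctrl
import cv2
a=ctrl.get_image("side");im=a["color"][:,:,::-1]
cv2.imwrite("pics/f.png",cv2.resize(im[130:290,180:340],None,fx=3.7,fy=3.7,interpolation=cv2.INTER_CUBIC))
E
```

```text
clock: 9.82
eef_pos: [504.4, -264.9, 85.1]
tool_rot: [3.021, 0.03, 0.986]
force: [-0.8, 0.9, -0.2]
width: 0.2
t 9.82 pos [ 504.4 -264.9   85.1] F [-0.8  0.9 -0.2] w 0 q [ 0.35  0.62  0.08  1.97  0.01  0.44 -0.18]
to [ 510. -257.   94.] shift units [ 0.3   0.04 -0.32] goal-axes units [ 0.31  0.1  -0.3 ] turn units [-0.54  0.49 -1.36]
tcp in lever plane: th 82.1 r 84.6 h -18.5
60.0 step units [ 0.3   0.04 -0.32]
50.0 step units [ 0.4  -0.17 -0.12]
40.0 step units [ 0.42 -0.1  -0.15]
30.0 step units [ 0.42 -0.03 -0.18]
20.0 step units [ 0.4   0.05 -0.2 ]
```

View pics/f.png

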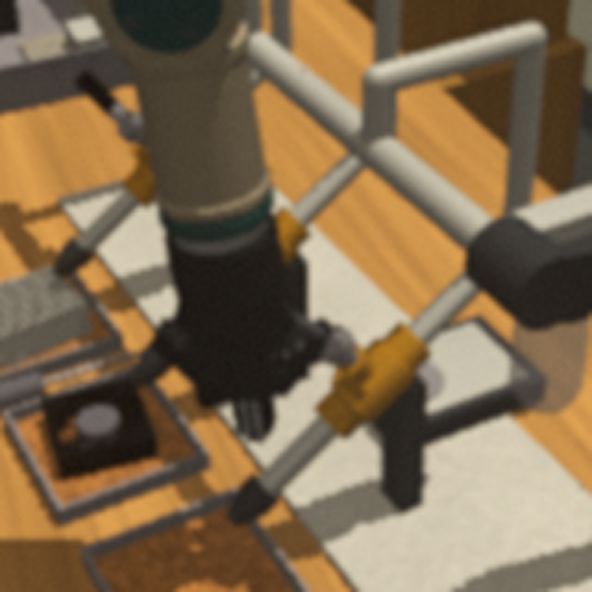

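The fingertips are now on the near side of the lever, at about (255,420). I'll go on with the sweep.

```bash
python3 -m crank '[[[0.3,0,-0.2,0,0,0],[0.4,-0.1,-0.2,0,0,0],[0.42,-0.1,-0.2,0,0,0],[0,0,0,0,0,0]]]'
python3 path.py 0 75 22 -13 15 -20 40 30 20 10 0
python3 - <<'E'
from h import *
from cell import ctrl
s=ctrl.read_state();R=Ro.from_euler("xyz",s["tool_rot"]).as_matrix()
a=ctrl.get_image("side");np.savez("now.npz",**{k:a[k] for k in("color","depth","camera_matrix","R","t")})
P,C=cloud("now");A=P.reshape(-1,3);A=A[np.isfinite(A[:,0])];p=np.load("p.npy")
Q=(A-s["eef_pos"])@R;A=A[~((np.abs(Q[:,:2]).max(1)<18)&(Q[:,2]<-25))]
L=(A-[p[0],p[1],0])@Rz(p[2])-piv(-200);z=L@Zs;a_=L@D0;b=L@D1;r=np.hypot(a_,b);m=(abs(z)<12)&(r>30)&(r<115);th=np.degrees(np.arctan2(b[m],a_[m]))
print(m.sum(),np.histogram(th,range(-20,110,10)))
E
```

```text
clock: 10.2
eef_pos: [510.2, -239.9, 103.4]
tool_rot: [3.023, 0.039, 0.974]
force: [0.9, -0.8, 0.3]
width: -0.1
t 10.2 pos [ 510.2 -239.9  103.4] F [ 0.9 -0.8  0.3] w 0 q [ 0.27  0.59  0.11  1.97  0.01  0.48 -0.25]
to [ 519. -232.  101.] shift units [0.38 0.09 0.06] goal-axes units [0.35 0.16 0.11] turn units [-1.41  0.81 -2.25]
tcp in lever plane: th 61.3 r 75.3 h -8.6
40.0 step units [0.38 0.09 0.06]
30.0 step units [ 0.41 -0.03 -0.18]
20.0 step units [ 0.4   0.04 -0.21]
10.0 step units [ 0.38  0.12 -0.23]
0.0 step units [ 0.34  0.19 -0.24]
30 (array([ 0,  0,  0,  0,  2,  5, 22,  1,  0,  0,  0,  0]), array([-20, -10,   0,  10,  20,  30,  40,  50,  60,  70,  80,  90, 100]))
```

```bash
python3 -m crank '[[[0.38,0.05,0.1,-0.2,0,-0.3],[0.41,0,-0.1,-0.2,0,-0.3],[0.41,0.05,-0.15,-0.2,0,-0.3],[0.4,0.1,-0.2,-0.2,0,-0.3],[0,0,0,0,0,0]]]'
python3 path.py 0 75 22 -13 15 -20 20 10 0 -5
```

```text
clock: 10.67
eef_pos: [527.2, -217.8, 113.5]
tool_rot: [2.95, 0.077, 1.08]
force: [-0.2, 0.3, -0.4]
width: 0.3
t 10.67 pos [ 527.2 -217.8  113.5] F [-0.2  0.3 -0.4] w 0 q [ 0.16  0.56  0.16  2.02  0.08  0.39 -0.27]
to [ 532. -211.  112.] shift units [0.28 0.03 0.03] goal-axes units [0.27 0.06 0.07] turn units [-0.72  1.02 -1.15]
tcp in lever plane: th 38.3 r 74.8 h -10.6
20.0 step units [0.28 0.03 0.03]
10.0 step units [ 0.36  0.18 -0.22]
0.0 step units [ 0.31  0.24 -0.23]
-5.0 step units [ 0.14  0.14 -0.11]
```

```bash
python3 -m crank '[[[0.35,0.05,0,-0.2,0,0],[0.38,0.15,-0.15,-0.1,0,0],[0.36,0.2,-0.2,0,0,0],[0.34,0.25,-0.2,0,0,0],[0,0,0,0,0,0]]]'
python3 path.py 0 75 22 -13 15 -20 0 -5
```

```text
clock: 11.08
eef_pos: [531.0, -199.4, 122.5]
tool_rot: [2.963, 0.105, 1.053]
force: [0.2, -0.5, 0.4]
width: -0.0
t 11.08 pos [ 531.  -199.4  122.5] F [ 0.2 -0.5  0.4] w 0 q [ 0.06  0.56  0.21  2.    0.08  0.45 -0.35]
to [ 551. -197.  126.] shift units [ 0.39  0.55 -0.06] goal-axes units [0.31 0.6  0.04] turn units [-0.87  1.33 -1.35]
tcp in lever plane: th 24.7 r 85.0 h -7.3
0.0 step units [ 0.39  0.55 -0.06]
-5.0 step units [ 0.14  0.14 -0.12]
```

```bash
python3 -m crank '[[[0.2,0.3,0,0,0,0],[0.2,0.3,0,0,0,0],[0.15,0.25,-0.05,0,0,0],[0.1,0.15,0,0,0,0]]]'
python3 path.py 0 75 20 -13 15 -20 0
```

```text
clock: 11.42
eef_pos: [529.2, -199.7, 119.6]
tool_rot: [3.026, 0.132, 1.037]
force: [-8.1, 0.3, 4.2]
width: -0.3
t 11.42 pos [ 529.2 -199.7  119.6] F [-8.1  0.3  4.2] w 0 q [ 0.06  0.59  0.22  1.93  0.08  0.56 -0.36]
to [ 552. -197.  127.] shift units [ 0.44  0.64 -0.24] goal-axes units [ 0.36  0.73 -0.07] turn units [-1.5   1.56 -1.5 ]
tcp in lever plane: th 25.5 r 84.8 h -9.9
0.0 step units [ 0.44  0.64 -0.24]
```

```bash
cat > lev.py <<'E'
from h import *
from cell import ctrl
import cv2,sys
s=ctrl.read_state();R=Ro.from_euler("xyz",s["tool_rot"]).as_matrix();p=np.load("p.npy")
def deg(n):
    a=ctrl.get_image(n);np.savez("now.npz",**{k:a[k] for k in("color","depth","camera_matrix","R","t")})
    P,C=cloud("now");A=P.reshape(-1,3);A=A[np.isfinite(A[:,0])]
    Q=(A-s["eef_pos"])@R;A=A[~((np.abs(Q[:,:2]).max(1)<18)&(Q[:,2]<-25)&(Q[:,2]>-200))]
    for y in LY:
        L=(A-[p[0],p[1],0])@Rz(p[2])-piv(y);z=L@Zs;u=L@D0;b=L@D1;r=np.hypot(u,b);m=(abs(z)<11)&(r>25)&(r<118)
        t=np.degrees(np.arctan2(b[m],u[m]));t=t[(t>-20)&(t<110)];print(n,y,len(t),np.percentile(t,[10,50,90]).round(1) if len(t) else "")
    return a["color"][:,:,::-1]
E
python3 - <<'E'
from lev import *
im=deg("side");i2=deg("scene")
x=cv2.resize(im[130:290,180:340],(560,560),interpolation=cv2.INTER_CUBIC)
cv2.imwrite("pics/g.png",x)
E
```

```text
side -200 90 [-8.9 -0.2  8. ]
side -20 51 [-2.1  2.4  6.8]
side 160 76 [-5.2  1.9  8.4]
scene -200 2 [-6.5 -6.2 -5.9]
scene -20 0 
scene 160 0
```

View pics/g.png

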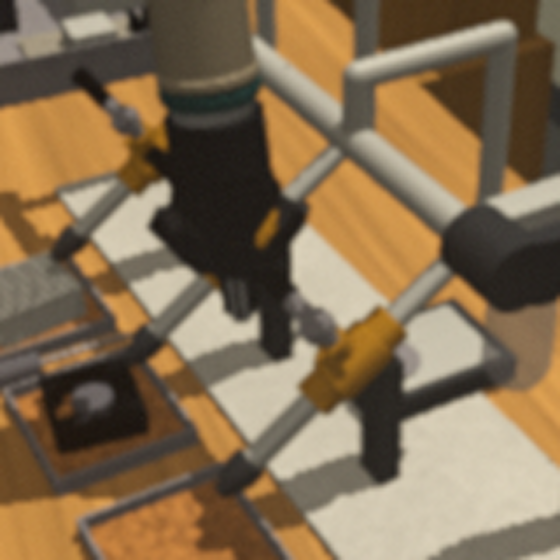

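The empty-tray lever now reads −0.2°, and the push meets a firm 9 N without moving, so it is shut against its stop. Next I retreat and cross over to the heat-sink line.

```bash
python3 -m crank '[[[-0.3,-0.6,0,0,0,0],[0,-0.7,-0.5,0,0,0],[0,-0.3,-1,0,0,0],[0,-0.3,-1,0,0,0],[0,0,-1,-0.2,0,-0.6],[0,0,-1,-0.2,0,-0.6],[0,0,-1,-0.2,0,-0.6],[0,0,-1,0,0,0],[0,0,0,0,0,0]]]'
python3 - <<'E'
from lev import *
deg("side")
g=goal2(2,0,75,0,-18,25,6);print((g[0]/1).round());show([goal2(2,0,75,0,70,25,6),g])
E
```

```text
clock: 12.27
eef_pos: [463.4, -141.4, 312.7]
tool_rot: [2.99, 0.149, 1.233]
force: [1.5, -1.4, -0.0]
width: -0.1
side -200 155 [-7.  -0.5  6.2]
side -20 103 [-5.   0.9  8.2]
side 160 76 [-5.4  1.9  8.1]
[540. 168. 137.]
t 12.32 pos [ 462.3 -141.6  310.5] F [-0.3  0.7 -0.6] w 0 q [-0.08  0.19  0.22  1.93  0.17  0.91 -0.3 ]
to [490. 163. 209.] shift units [10.27 -2.76  1.48] goal-axes units [10.    0.35  3.9 ] turn units [-3.02  2.58 -3.65]
to [540. 168. 137.] shift units [11.35 -1.59  3.95] goal-axes units [10.    0.86  6.79] turn units [-3.02  2.58 -3.65]
```

```bash
python3 -m crank '[[[1,-0.25,0,-0.3,0.26,-0.36],[1,-0.2,0,-0.3,0.26,-0.36],[1,-0.2,0,-0.3,0.26,-0.36],[1,-0.2,0,-0.3,0.26,-0.36],[1,-0.1,0,-0.3,0.26,-0.36],[1,0,0,-0.3,0.26,-0.36],[1,0,0,-0.3,0.26,-0.36],[1,0,0,-0.3,0.26,-0.36],[1,0,0,-0.3,0.26,-0.36],[0.9,0,0,-0.3,0.26,-0.36],[0,0,0,0,0,0]]]' 0.0
python3 - <<'E'
from h import *
show([goal2(2,0,75,0,60,25,6),goal2(2,0,75,0,-18,25,6)])
E
```

```text
clock: 13.23
eef_pos: [476.6, 167.5, 277.6]
tool_rot: [2.695, -0.014, 1.685]
force: [-1.6, 0.1, 0.1]
width: 42.5
t 13.23 pos [476.6 167.5 277.6] F [-1.6  0.1  0.1] w 43 q [-0.51  0.12  0.    2.22  0.4   0.41 -0.74]
to [495. 164. 201.] shift units [-0.24 -0.56  2.57] goal-axes units [-0.2  -0.53  2.58] turn units [ 0.1  -0.16  0.03]
to [540. 168. 137.] shift units [-0.28 -0.14  5.14] goal-axes units [-0.19 -0.08  5.14] turn units [ 0.1  -0.16  0.03]
```

```bash
python3 -m crank '[[[-0.1,-0.25,0.6,0,0,0],[-0.1,-0.25,0.7,0,0,0],[-0.1,-0.1,0.7,0,0,0],[0,0,0,0,0,0]]]'
python3 - <<'E'
from h import *
from cell import ctrl
import cv2
show([goal2(2,0,75,0,-18,25,6)])
s=ctrl.read_state();R=Ro.from_euler("xyz",s["tool_rot"]).as_matrix()
for n in("side","scene"):
    a=ctrl.get_image(n);np.savez("now.npz",**{k:a[k] for k in("color","depth","camera_matrix","R","t")})
    P,C=cloud("now");P=P.reshape(-1,3);Q=(P-s["eef_pos"])@R;Q=Q[np.isfinite(Q[:,0])]
    for z0 in range(-70,-20,6):
        m=(Q[:,2]>=z0)&(Q[:,2]<z0+6)&(abs(Q[:,0])<18)&(abs(Q[:,1])<50)
        if m.sum(): print(n,z0,m.sum(),"x",np.percentile(Q[m,0],[5,50,95]).round(),"y",np.percentile(Q[m,1],[5,50,95]).round())
    if n=="side": cv2.imwrite("pics/i.png",cv2.resize(a["color"][90:250,140:300,::-1],(560,560),interpolation=cv2.INTER_CUBIC))
E
```

```text
clock: 13.57
eef_pos: [485.0, 161.3, 218.1]
tool_rot: [2.697, -0.012, 1.687]
force: [-0.4, 1.0, -0.3]
width: 42.7
t 13.57 pos [485.  161.3 218.1] F [-0.4  1.  -0.3] w 43 q [-0.45  0.24 -0.05  2.3   0.73  0.24 -1.05]
to [540. 168. 137.] shift units [-0.01  0.5   3.24] goal-axes units [0.04 0.52 3.24] turn units [ 0.08 -0.15  0.05]
side -70 17 x [-17. -11.  -2.] y [-34.  22.  31.]
side -64 13 x [-15. -11.  -6.] y [-32. -21.  33.]
side -58 16 x [-16. -11.  -7.] y [-34. -23.  33.]
side -52 14 x [-15. -10.   3.] y [-32.  22.  32.]
side -46 10 x [-14. -12.  -5.] y [-30.   1.  29.]
side -40 3 x [-14. -13.  -9.] y [-27. -23.  17.]
scene -70 22 x [-14.  -8.   6.] y [-24. -19.  34.]
scene -64 24 x [-14.  -6.   6.] y [-23.  27.  37.]
scene -58 26 x [-12.  -7.   4.] y [-22. -19.  37.]
scene -52 23 x [-15.  -9.   5.] y [-23.  27.  35.]
scene -46 19 x [-14.  -5.   4.] y [-22. -20.  34.]
scene -40 5 x [-11.  -6.   6.] y [-20.  27.  29.]
scene -34 2 x [-6. -2.  2.] y [-24. -24. -24.]
```

View pics/i.png

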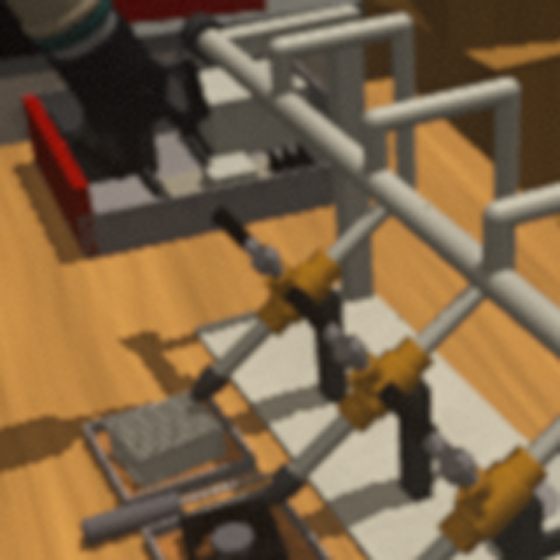

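```bash
python3 -m crank '[[[0,0.3,0.5,0,0,0],[0,0.2,0.5,0,0,0],[0,0,0.5,0,0,0],[0,0,0,0,0,0]]]'
python3 - <<'E'
from h import *
show([goal2(2,0,75,0,-18,25,6)])
E
```

```text
clock: 14.0
eef_pos: [522.1, 165.4, 189.7]
tool_rot: [2.688, -0.015, 1.681]
force: [0.4, -0.0, 0.5]
width: 42.8
t 14.0 pos [522.1 165.4 189.7] F [ 0.4 -0.   0.5] w 43 q [-0.29  0.35 -0.21  2.26  1.12  0.24 -1.42]
to [540. 168. 137.] shift units [ 0.01 -0.24  1.85] goal-axes units [ 0.04 -0.21  1.85] turn units [ 0.16 -0.16 -0.01]
```

```bash
python3 -m crank '[[[0,-0.1,0.6,0,0,0],[0,-0.1,0.6,0,0,0],[0,-0.05,0.6,0,0,0],[0,0,0,0,0,0]]]'
python3 - <<'E'
from h import *
show([goal2(2,0,75,0,-18,25,6)])
E
python3 path.py 2 75 0 -18 25 6 0 6 12
```

```text
clock: 14.33
eef_pos: [541.0, 165.1, 146.1]
tool_rot: [2.681, -0.013, 1.674]
force: [-0.0, 0.4, -0.1]
width: 42.7
t 14.33 pos [541.  165.1 146.1] F [-0.   0.4 -0.1] w 43 q [-0.26  0.46 -0.24  2.27  1.65  0.25 -1.95]
to [540. 168. 137.] shift units [ 0.11 -0.17  0.27] goal-axes units [ 0.11 -0.16  0.27] turn units [ 0.23 -0.1  -0.07]
t 14.33 pos [541.  165.1 146.1] F [-0.   0.4 -0.1] w 43 q [-0.26  0.46 -0.24  2.27  1.65  0.25 -1.95]
to [540. 168. 137.] shift units [ 0.11 -0.17  0.27] goal-axes units [ 0.11 -0.16  0.27] turn units [ 0.23 -0.1  -0.07]
tcp in lever plane: th -4.2 r 71.5 h -10.6
0.0 step units [ 0.11 -0.17  0.27]
6.0 step units [-0.02 -0.26  0.04]
12.0 step units [-0.04 -0.26  0.04]
```

```bash
python3 -m crank '[[[0.1,-0.2,0.3,0,0,0],[0,-0.28,0.05,0,0,-1],[0,-0.28,0.05,0,0,-1],[0,-0.28,0.05,0,0,-1],[0,-0.28,0.05,0,0,-1],[0,0,0,0,0,0]]]'
python3 path.py 2 75 0 -18 25 6 18 24 30 36
python3 -c "
from lev import *
deg('side');deg('scene')"
```

```text
clock: 14.83
eef_pos: [520.7, 156.9, 126.3]
tool_rot: [2.702, 0.197, 2.06]
force: [-0.2, -0.4, 0.2]
width: 43.0
t 14.83 pos [520.7 156.9 126.3] F [-0.2 -0.4  0.2] w 43 q [-0.25  0.49 -0.29  2.36  2.    0.34 -1.9 ]
to [521. 163. 123.] shift units [0.18 0.07 0.1 ] goal-axes units [ 0.19 -0.01  0.1 ] turn units [0.39 0.13 4.1 ]
tcp in lever plane: th 20.1 r 70.1 h -14.7
18.0 step units [0.18 0.07 0.1 ]
24.0 step units [ 0.02 -0.26  0.03]
30.0 step units [-0.01 -0.26  0.03]
36.0 step units [-0.04 -0.26  0.03]
side -200 157 [-7.  -0.3  6.3]
side -20 104 [-5.   1.5  8.4]
side 160 108 [-4.4 12.7 46.2]
scene -200 3 [-8.5 -7.8 -5.3]
scene -20 0 
scene 160 40 [-6.6 36.3 45.2]
```

```bash
cat >> h.py <<'E'
def goal3(line,th,r,h,tilt,az,spin,off=0):
    X,R=goal2(line,th,r,off,h,tilt,az); return X,R@Rz(np.radians(spin))
E
python3 -c "
from h import *
show([goal3(2,40,75,-18,t,az,-40) for t,az in((20,8),(15,10),(8,10))])
show([goal3(2,88,75,-18,5,10,-85)])"
```

```text
t 14.93 pos [521.1 157.3 126.5] F [-0.1 -0.1 -0.2] w 42 q [-0.25  0.49 -0.29  2.36  2.    0.34 -1.9 ]
to [499. 147. 108.] shift units [ 0.15 -0.99  0.21] goal-axes units [ 0.41 -0.87  0.32] turn units [ 0.96  0.8  -2.93]
to [496. 147. 107.] shift units [ 0.2  -1.08  0.19] goal-axes units [ 0.5  -0.91  0.41] turn units [ 1.62  1.34 -3.24]
to [492. 146. 106.] shift units [ 0.25 -1.22  0.15] goal-axes units [ 0.56 -0.98  0.54] turn units [ 2.63  1.93 -3.24]
t 14.93 pos [521.1 157.3 126.5] F [-0.1 -0.1 -0.2] w 42 q [-0.25  0.49 -0.29  2.36  2.    0.34 -1.9 ]
to [474.  89.  90.] shift units [-1.04 -2.83  0.25] goal-axes units [ 1.86 -2.15  1.03] turn units [  2.09   3.35 -10.64]
```

```bash
python3 -m crank '[[[0.05,-0.3,0.05,0.55,0.4,-0.8],[0.05,-0.3,0.05,0.55,0.4,-0.8],[0.05,-0.3,0.05,0.55,0.4,-0.8],[0.05,-0.3,0.05,0.5,0.4,-0.8],[0,0,0,0,0,0]]]'
python3 -c "
from h import *
show([goal3(2,40,75,-18,8,10,-40),goal3(2,60,75,-18,6,10,-60),goal3(2,88,75,-18,5,10,-85)])
from lev import *
deg('side');deg('scene')"
```

```text
clock: 15.35
eef_pos: [513.7, 149.3, 121.5]
tool_rot: [2.825, 0.196, 2.199]
force: [-0.2, -1.2, 0.4]
width: 42.7
t 15.35 pos [513.7 149.3 121.5] F [-0.2 -1.2  0.4] w 43 q [-0.21  0.49 -0.29  2.28  1.42  0.26 -1.15]
to [492. 146. 106.] shift units [ 0.43 -0.76  0.22] goal-axes units [ 0.53 -0.6   0.41] turn units [ 1.66  1.47 -2.  ]
to [479. 124.  96.] shift units [ 0.17 -1.61  0.34] goal-axes units [ 0.87 -1.21  0.71] turn units [ 1.64  1.99 -5.32]
to [474.  89.  90.] shift units [-0.64 -2.51  0.42] goal-axes units [ 1.58 -1.9   0.89] turn units [ 1.3   2.51 -9.45]
side -200 158 [-7.  -0.3  6.5]
side -20 104 [-5.1  1.4  8.4]
side 160 90 [-0.4 19.3 54.6]
scene -200 3 [-7.  -6.  -4.6]
scene -20 0 
scene 160 27 [33.8 47.1 53.4]
```

```bash
python3 -m crank '[[[0.1,-0.3,0.06,0.5,0.4,-0.8],[0.1,-0.3,0.06,0.4,0.4,-0.8],[0.05,-0.3,0.06,0.4,0.4,-0.8],[0.05,-0.3,0.06,0.3,0.4,-0.8],[0,-0.3,0.06,0.2,0.3,-0.9],[0,0,0,0,0,0]]]'
python3 -c "
from h import *
show([goal3(2,40,75,-18,8,10,-40),goal3(2,60,75,-18,6,10,-60),goal3(2,88,75,-18,5,10,-85)])
from lev import *
deg('side');deg('scene')"
```

```text
clock: 15.95
eef_pos: [497.1, 137.1, 110.8]
tool_rot: [2.992, 0.135, 2.544]
force: [0.6, 0.2, -0.0]
width: 43.0
t 15.95 pos [497.1 137.1 110.8] F [ 0.6  0.2 -0. ] w 43 q [ 0.11  0.56 -0.64  2.17  0.91  0.46 -0.26]
to [492. 146. 106.] shift units [0.33 0.13 0.14] goal-axes units [0.34 0.1  0.14] turn units [0.51 0.31 1.04]
to [479. 124.  96.] shift units [ 0.32 -0.75  0.34] goal-axes units [ 0.46 -0.63  0.41] turn units [ 0.65  0.66 -2.29]
to [474.  89.  90.] shift units [-0.18 -1.85  0.44] goal-axes units [ 0.96 -1.54  0.59] turn units [ 0.57  0.95 -6.45]
side -200 157 [-7.  -0.3  6.6]
side -20 101 [-5.2  0.9  8.2]
side 160 71 [12.  40.8 71.2]
scene -200 3 [-7.4 -5.9 -4.7]
scene -20 0 
scene 160 30 [31.3 65.3 71.9]
```

```bash
python3 -m crank '[[[0.15,-0.25,0.1,0.1,0.15,-0.9],[0.1,-0.25,0.1,0.1,0.15,-0.9],[0.05,-0.28,0.08,0.1,0.15,-0.95],[0,-0.28,0.05,0.1,0.15,-0.95],[0,-0.28,0.05,0.1,0.15,-0.95],[0,0,0,0,0,0]]]'
python3 -c "
from h import *
show([goal3(2,60,75,-18,6,10,-60),goal3(2,90,75,-18,5,10,-85)])
from lev import *
deg('side');deg('scene')"; python3 path.py 2 75 0 -18 5 10 90
```

```text
clock: 16.55
eef_pos: [481.7, 114.1, 97.4]
tool_rot: [3.096, 0.119, 3.052]
force: [-0.1, -0.7, -0.1]
width: 42.9
t 16.55 pos [481.7 114.1  97.4] F [-0.1 -0.7 -0.1] w 43 q [ 0.26  0.64 -0.81  2.15  0.94  0.59  0.25]
to [479. 124.  96.] shift units [0.12 0.33 0.04] goal-axes units [0.2  0.29 0.04] turn units [0.19 0.15 2.49]
to [474.  86.  90.] shift units [ 0.19 -0.96  0.17] goal-axes units [ 0.35 -0.91  0.2 ] turn units [ 0.19  0.35 -1.67]
side -200 155 [-6.5 -0.3  6.6]
side -20 101 [-5.3  0.8  8. ]
side 160 99 [57.7 66.5 99.7]
scene -200 3 [-8.2 -6.  -4.7]
scene -20 0 
scene 160 65 [ 37.6  52.2 100.1]
t 16.65 pos [480.9 113.9  97.5] F [ 0.7  1.1 -1.2] w 43 q [ 0.26  0.64 -0.81  2.15  0.94  0.59  0.25]
to [474.  86.  90.] shift units [ 0.16 -0.95  0.18] goal-axes units [-0.87 -0.4   0.2 ] turn units [ 0.39  0.15 12.46]
tcp in lever plane: th 67.7 r 69.5 h -17.0
90.0 step units [ 0.16 -0.95  0.18]
```

```bash
python3 -m crank '[[[0.1,-0.3,0.08,0.05,0.1,-0.8],[0.1,-0.3,0.08,0.05,0.1,-0.8],[0,-0.3,0.03,0,0,-0.5],[0,-0.3,0,0,0,0],[0,-0.25,0,0,0,0],[0,0,0,0,0,0]]]'
python3 -c "
from lev import *
deg('side');deg('scene')"; python3 path.py 2 75 12 -18 5 10 90
```

```text
clock: 17.15
eef_pos: [476.9, 83.1, 91.7]
tool_rot: [3.12, 0.113, -3.008]
force: [0.8, -0.1, 1.4]
width: 42.7
side -200 156 [-6.9 -0.3  6.5]
side -20 105 [-5.4  0.8  7.8]
side 160 64 [77.4 89.7 92.2]
scene -200 3 [-6.1 -5.8 -4.9]
scene -20 0 
scene 160 34 [70.7 80.2 97.9]
t 17.25 pos [476.9  83.   91.8] F [ 0.2  0.1 -0.1] w 43 q [ 0.36  0.67 -0.87  2.17  0.98  0.61  0.5 ]
to [476.  74.  90.] shift units [ 0.09 -0.29  0.03] goal-axes units [-0.28 -0.1   0.04] turn units [ 0.32  0.07 14.63]
tcp in lever plane: th 93.1 r 73.2 h -17.6
90.0 step units [ 0.09 -0.29  0.03]
```

Close to open. I'll push gently until a steady reaction force shows the stop.

```bash
for i in 1; do python3 -m crank '[[[0,-0.25,0,0,0,0],[0,-0.2,0,0,0,0],[0,-0.15,0,0,0,0]]]'; done
python3 path.py 2 75 12 -18 5 10 90
```

```text
clock: 17.5
eef_pos: [477.1, 77.6, 92.0]
tool_rot: [3.103, 0.117, -2.999]
force: [0.6, 12.5, -7.2]
width: 42.6
t 17.5 pos [477.1  77.6  92. ] F [ 0.6 12.5 -7.2] w 43 q [ 0.4   0.67 -0.88  2.17  0.98  0.6   0.53]
to [476.  74.  90.] shift units [ 0.07 -0.11  0.04] goal-axes units [-0.1  -0.08  0.05] turn units [ 0.49 -0.04 14.7 ]
tcp in lever plane: th 97.9 r 74.1 h -17.3
90.0 step units [ 0.07 -0.11  0.04]
```

```bash
python3 -m crank '[[[0,-0.3,0,0,0,0],[0,-0.3,0,0,0,0]]]'
python3 path.py 2 75 12 -18 5 10 90;python3 -c "
from lev import *
deg('side');deg('scene')"
```

```text
clock: 17.67
eef_pos: [477.4, 79.3, 92.2]
tool_rot: [3.072, 0.123, -2.988]
force: [-2.2, 23.3, -13.5]
width: 42.6
t 17.67 pos [477.4  79.3  92.2] F [ -2.2  23.3 -13.5] w 43 q [ 0.43  0.68 -0.9   2.18  0.97  0.58  0.57]
to [476.  74.  90.] shift units [ 0.1  -0.16  0.04] goal-axes units [-0.16 -0.1   0.05] turn units [ 0.77 -0.23 14.81]
tcp in lever plane: th 97.5 r 73.7 h -17.4
90.0 step units [ 0.1  -0.16  0.04]
side -200 158 [-6.9 -0.2  6.8]
side -20 107 [-5.2  0.8  8.1]
side 160 59 [86.3 93.6 96.2]
scene -200 3 [-6.3 -6.2 -4. ]
scene -20 0 
scene 160 35 [ 78.2  88.6 104.1]
```

Stop reached: 27 N reaction with no movement. Now centre the jaws and withdraw.

```bash
python3 -m crank '[[[0,0.35,0,0,0,0],[0,0.2,0,0,0,0],[0,0,-0.4,0,0,0],[0,0,-0.8,0,0,0],[0,0,-1,0,0,0],[0,0,-1,0,0,0],[0,0,-1,0,0,0],[0,0,-1,0,0,0],[0,0,-1,0,0,0],[0,0,0,0,0,0]]]'
python3 - <<'E'
from lev import *
show([])
im=deg("side");i2=deg("scene")
cv2.imwrite("pics/k.png",np.hstack([cv2.resize(im[90:290,140:340],(400,500),interpolation=cv2.INTER_CUBIC),cv2.resize(i2[70:310,150:390],(400,500),interpolation=cv2.INTER_CUBIC)]))
E
```

```text
clock: 18.6
eef_pos: [447.4, 77.2, 281.9]
tool_rot: [3.084, 0.105, -2.988]
force: [0.2, -0.8, -0.3]
width: 42.7
t 18.6 pos [447.4  77.2 281.9] F [ 0.2 -0.8 -0.3] w 43 q [ 0.73  0.37 -1.22  1.99  0.4   0.94  1.05]
side -200 156 [-7.2 -0.3  6.5]
side -20 103 [-5.1  0.9  8. ]
side 160 145 [88.5 94.8 99.9]
scene -200 3 [-8.1 -5.5 -4.3]
scene -20 0 
scene 160 123 [86.  94.  99.9]
```

View pics/k.png

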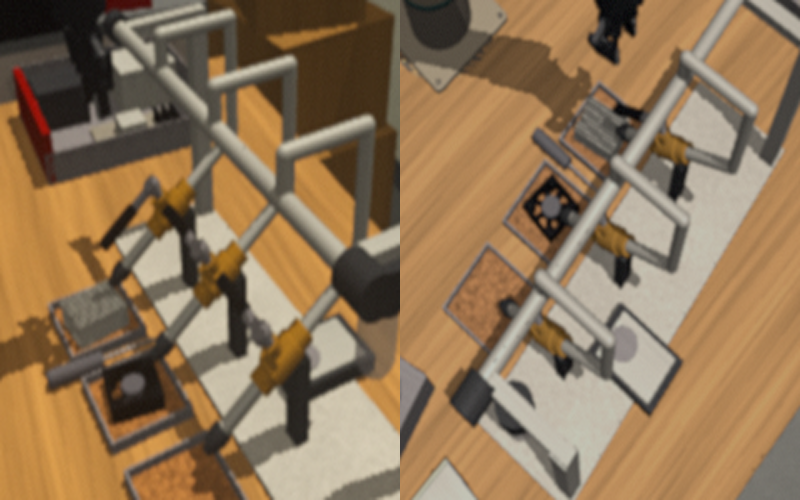

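The side view (left) shows the heat-sink lever at (110,235) pointing downslope and the other two levers shut. The scene view (right) shows the heat sink, fan, screwdriver and drive all where they were, and the gripper is clear.

```bash
python3 -c "
from cell import ctrl
print(ctrl.finish_job(), ctrl.read_state()['clock'])"
```

```text
the job is handed in; nothing more can be done
the job is handed in; nothing more can be done
```

I shut the right-hand valve (over the empty tray) first. Only then did I open the left-hand valve, over the heat sink. The middle valve, over the fan, was left shut. I handed the job in at about 18.6 s, with the gripper clear of everything.

**Last checks:**

| Valve | Lever angle from depth | Push at the stop |
|---|---|---|
| Right, empty tray | about −0.3°, shut | 9 N, no movement |
| Middle, fan | about 0.9°, shut | not touched |
| Left, heat sink | about 94°, open | 27 N, no movement |

The largest force I read at the wrist was about 27 N. In the final pictures the heat sink, fan, screwdriver and hard drive look unmoved. I judged that by eye and did not measure it, and the power supply was mostly outside that last crop.

**What disagreed or failed:**
- **First sweep missed:** the fingers passed over the first lever without touching it. Depth showed their tips end about 37 mm short of the reported TCP. I corrected for that and the second sweep shut the valve.
- **Wrist limits:** the first tilted approach ran into the wrist joint limits, so I backed off and came in with less tilt.
- **Open lever reading:** 94° is past the 90° stop, which I take as a few degrees of measuring error. The right-hand lever read about 79° at the start, so it may not have been fully open then.

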